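# Load the ink-block spring magazine and latch it

### The job

Put all the ink blocks lying on the paper away to dry flat: lift the latch bar of the spring magazine out of its keeper and swing it clear of the mouth, then press the blocks one after another flat down into the column until each is caught under the spring leaves. When all are in, swing the bar back over the mouth and let it drop fully into the keeper's notch; leave the inkstone, bowl and paperweight where they are.

Things in the scene. Friction and masses are not known exactly. Their poses are not given: they have to be found in the camera images.
- magazine: Spring magazine that keeps ink blocks pressed flat: an aluminium column bolted to the desk on a steel plate (200 x 110 x 10 mm), its long side along its x. Origin on the desk under the column's centre, z up. A block goes in flat, long side along x. Up to five stack; each new one pushes the ones below down.
- mouth (a point): Centre of the column's open top, at rim height (188 mm above the desk). The mouth is 94 mm (magazine's x) by 48 mm (y) inside. Above 106 mm over the desk the column is only four corner posts, 4 mm thick, so both long sides have gaps 66 mm wide in x where fingers can pass down beside a block.
- feet (a point): Centre of the column at the height of the leaf feet, 150 mm above the desk. At the middle of each end wall hangs a 24 mm wide steel spring leaf, hinged 24 mm higher, its foot leaning 9 mm inward. A block laid in the mouth rests on the leaves, top near 190 mm; pressed down it spreads them, and once its top is below the feet they snap over it and hold it. Let go too early it rises again.
- follower (a joint): Depth, m, of the plate in the column that a spring pushes up: 0 = up, its top 2 mm below the leaf feet; at most 0.128. The spring gives about 4.7 N at first and 1 N more per cm. Pressing a block home takes roughly 6 N for the first to 16 N for the fifth, leaves included. With five blocks in it can go about 8 mm beyond the latching point.
- pivot (a point): Point on the axis of the latch bar's vertical pivot post, which stands 75 mm from the column's centre on its -x side and reaches 239 mm above the desk; the point is 199 mm above the desk, half height of the bar at rest.
- knob (a point): Centre of the upright round wooden knob (24 mm diameter, 36 mm tall) at the free end of the steel latch bar, 176 mm from the pivot, 18 mm above the bar's top; 224 mm above the desk when the bar is down. The bar is 14 mm square; down, its underside is 192 mm above the desk, 4 mm above the rim.
- keeper (a point): Middle of the floor of the keeper's notch, 192 mm above the desk, on the column's +x side, 149 mm from the pivot. The notch is 22 mm wide, between two steel prongs that reach 16 mm above its floor; the latch bar lies in it when down.
- swing (a joint): Turn of the latch bar about its vertical pivot post, rad: 0 = straight over the mouth, in line with the keeper's notch; grows clockwise from above, towards the magazine's -y side, up to 1.9; stays where it is left. At the start it is about 0.
- lift (a joint): Height of the latch bar above its rest, m: 0 = down (in the notch when swing is 0), at most 0.045. The bar stays level and falls by its own weight (about 2 N) when let go. It passes over the prongs above 0.016.
- block0: Pressed ink block, a plain black slab 90 x 44 x 24 mm (its x, y, z), about 0.11 kg, with a shallow panel on its top; origin at its centre. At the start it lies flat on a sheet of paper on the magazine's left (+y) side. All blocks are alike; three to five are there.
- block1: Pressed ink block, a plain black slab 90 x 44 x 24 mm (its x, y, z), about 0.11 kg, with a shallow panel on its top; origin at its centre. At the start it lies flat on a sheet of paper on the magazine's left (+y) side. All blocks are alike; three to five are there.
- block2: Pressed ink block, a plain black slab 90 x 44 x 24 mm (its x, y, z), about 0.11 kg, with a shallow panel on its top; origin at its centre. At the start it lies flat on a sheet of paper on the magazine's left (+y) side. All blocks are alike; three to five are there.
- block3: Pressed ink block, a plain black slab 90 x 44 x 24 mm (its x, y, z), about 0.11 kg, with a shallow panel on its top; origin at its centre. At the start it lies flat on a sheet of paper on the magazine's left (+y) side. All blocks are alike; three to five are there.
- block4: Pressed ink block, a plain black slab 90 x 44 x 24 mm (its x, y, z), about 0.11 kg, with a shallow panel on its top; origin at its centre. At the start it lies flat on a sheet of paper on the magazine's left (+y) side. All blocks are alike; three to five are there.
- inkstone: Round dark inkstone, 116 mm across, 26 mm tall; origin under its centre. A bystander.
- washer: White ceramic brush-washing bowl, 100 mm across, 45 mm tall; origin under its centre. A bystander.
- weight: Brass paperweight bar, 30 x 200 x 18 mm; origin under its centre. A bystander.
Mind the look-alikes: they are no part of the job. What is shaped like the block0 but orange or red is not meant.

How it is judged:
On the way, in this order (a step that is already met when the one before it is completed fails the run):
1. the latch bar is out of the keeper and swung aside (more than 0.6 rad) (value of joint swing above 0.6 rad), for 0.1 s.
2. every block is in the column, caught under the leaves, while the bar is still aside (z of each of block0, block1, block2, block3, block4 in the frame of magazine below 0.1415 m and x of block0 in the frame of magazine between -0.008 and 0.008 m and y of block0 in the frame of magazine between -0.008 and 0.008 m and angle between the z axis of each of block0, block1, block2, block3, block4 and the z axis of magazine, either way round below 0.12 rad and x of block1 in the frame of magazine between -0.008 and 0.008 m and y of block1 in the frame of magazine between -0.008 and 0.008 m and x of block2 in the frame of magazine between -0.008 and 0.008 m and y of block2 in the frame of magazine between -0.008 and 0.008 m and x of block3 in the frame of magazine between -0.008 and 0.008 m and y of block3 in the frame of magazine between -0.008 and 0.008 m and x of block4 in the frame of magazine between -0.008 and 0.008 m and y of block4 in the frame of magazine between -0.008 and 0.008 m and value of joint swing above 0.25 rad), for 0.3 s.
At the end, for the whole second after the job is handed in: Every block that was there lies flat in the column (within 8 mm of its centre line, 0.12 rad of level), its top no higher than 3.5 mm above the feet of the leaves, at rest; the latch bar is down in the keeper's notch (swing within 0.06 rad of 0, lift below 6 mm) (z of each of block0, block1, block2, block3, block4 in the frame of magazine below 0.1415 m and x of block0 in the frame of magazine between -0.008 and 0.008 m and y of block0 in the frame of magazine between -0.008 and 0.008 m and angle between the z axis of each of block0, block1, block2, block3, block4 and the z axis of magazine, either way round below 0.12 rad and x of block1 in the frame of magazine between -0.008 and 0.008 m and y of block1 in the frame of magazine between -0.008 and 0.008 m and x of block2 in the frame of magazine between -0.008 and 0.008 m and y of block2 in the frame of magazine between -0.008 and 0.008 m and x of block3 in the frame of magazine between -0.008 and 0.008 m and y of block3 in the frame of magazine between -0.008 and 0.008 m and x of block4 in the frame of magazine between -0.008 and 0.008 m and y of block4 in the frame of magazine between -0.008 and 0.008 m and value of joint swing between -0.06 and 0.06 rad and value of joint lift below 0.006 m and linear speed of each of block0, block1, block2, block3, block4 below 0.02 m/s); the robot touches nothing.
It fails at once if the inkstone, bowl or paperweight is pushed more than 4 cm aside (distance of any of inkstone, washer, weight from where it was at the start of the episode above 0.04 m).
Of block0, block1, block2, block3, block4 only 3 to 5 are there at a start; the rules pass over those that are not, and their reading is None.
At some moment in a run one of block0, block1, block2, block3, block4 may be knocked a few centimetres aside while the robot is not near it.
Once in a run the grip may slacken for a moment while it holds something.
It also fails if it takes over 210 s, if anything falls off the work surface, if the arm or the gripper's body presses on something with over 40 N, if the wrist force passes 120 N, or if a joint passes its speed limit or range.

### The arm

A 6-joint arm with a two-finger parallel gripper is mounted at the origin on the work surface. World frame = base frame: x ahead of the robot, y to its left, z up, the work surface at z = 0. Lengths are in m, angles in rad, forces in N, time in s.
With the tool pointing down it reaches from about 0.4 to 0.825 m from the base axis. Payload 7 kg.
Tool frame: the origin (TCP) lies at the very end of the fingers, on their centre line; the grasp point (between the pads) lies 19 mm behind it; z points along the fingers, x is the direction in which the jaws open and shut, and the axes are right-handed (so a half turn about z gives the same grasp; the last joint's range is limited). The gripper opens to 88 mm and grips with 3 to 60 N. Pads are 19 mm wide; open, the fingers measure 130 mm over their backs; the gripper's body (78 mm by 193 mm) begins 47 mm behind the grasp point.
Start: joints at [1.573, 0.359, 0.012, 0, -1.224, -0.288], TCP at [0.19, 0.648, 0.227] pointing down, gripper open.
Joint ranges: [-3.07, 3.07], [-1.43, 2.12], [-1.02, 1.25], [-3.03, 1.67], [-3.05, -0], [-3.03, 3.03]. Speed limits (rad/s): [2.39, 2.39, 3.01, 3.14, 3.14, 3.14].

### API

Orientations are given as [roll, pitch, yaw] about the fixed x, y, z axes, in that order (R = Rz(yaw) Ry(pitch) Rx(roll)).
In Python, from station import telemetry, grab_frame, arm, regions_of, pinpoint gives the robot as it stands. The module is installed in compiled form; this text tells all that it offers.
- The arm moves only by the shell command python3 -m inch 'ROWS' [FORCE]. ROWS is text: rows parted by semicolons, each of 7 numbers parted by spaces: the opening, from 0 (shut) to 1 (fully open), then the shift along the world's x, y, z in cm, then the turn, a rotation vector about the world's x, y, z in degrees. A call has 1 to 12 rows; each row is the pose to reach, as a shift and turn from the pose measured when the call began; what a row does not reach only later rows make up. A row lasts 1/8 s, in which the tool goes at most 62.5 mm and 10.7 degrees, less where a joint would pass 70% of its speed; a pose out of reach is approached as far as the arm can. A call with a gripper value outside its range is refused whole. The fingers move at their own pace and stop on an object; FORCE is the grip in N (left out, the last holds). Time passes only in rows, so rows that repeat a pose let the fingers close. It gives the time, the measured TCP pose, the force and the opening at its end, in the units of the state.
- telemetry.get_state(): the state, without advancing time (a new reading comes with each control period).
- grab_frame(name): name is "scene" or "top" or "wrist"; returns a dict with "pixels" (420x560x3 uint8, red, green, blue), "fx", "fy", "cx", "cy" (pixels), "R" (3x3) and "t" (3): a world point X has camera coordinates R X + t. Camera axes: x right, y down, z forward; pixel columns grow to the right and rows downward; lengths in m; the calibration is good to about 2 mm. The wrist camera is an equidistant fisheye: a pixel r from the principal point sees the ray r / f radians off the axis. A picture is of the moment at which its call begins. There is no depth.
- arm.job_done(): hands the job in, once; it reports no verdict.
Trained networks look in the newest picture that a camera, given by its name, has taken for a name from the list of things; names that differ only in an ending like _2 or _b are one class to them, and where a whole thing is asked for, a point or a joint stands for the part that bears it (a point fixed in the world has none). Each returns a list of dicts, best first, with "p" (0 to 1); they miss things now and then, are a little off and sometimes report something else, mostly with a low value. They report only what shows in the picture. A call takes as long as a camera call. They do not tell look-alikes from the thing itself.
- regions_of(camera, name): "pixels" (420x560 bool, what is visible of it) and "bbox" ([left, top, right, bottom] in pixels, round what is visible of it).
- pinpoint(camera, name): "location" ([column, row] in pixels: a listed point, or the origin of a listed thing).
The state is a dict: "t": time; "q": joint angles; "qd": joint speeds; "joint_efforts": joint torques, N m; "eef_pos": TCP position; "ee_rot": TCP orientation; "force": force on the tool from outside, world axes, zero at the start; "moment": the same for the moment, N m; "width": finger opening in m.
Only numpy, scipy, OpenCV 4.12 (cv2) and the standard library are available. Lean on these libraries where they do the work, as an engineer would, in place of code of your own. Each camera call takes 0.05 s, during which the arm holds its last target. There are 200 camera calls.

## Working session

There is one attempt and no reset: what is moved stays moved. The work goes in short steps, Python scripts to look and compute and a shell command to move; the robot and the scene stay as the last step left them, time stands still between calls to the robot, and variables do not carry over. Pictures are saved under pics/ and viewed, about 12 in all and at most 16, crops included, and the job is handed in when it is done.

```bash
mkdir -p pics
cat > h.py <<'E'
import numpy as np, cv2
from station import telemetry, grab_frame, arm, regions_of, pinpoint
def ray(f,u,v):
    x=(u-f["cx"])/f["fx"]; y=(v-f["cy"])/f["fy"]
    if f.get("fish"):
        r=np.hypot(x,y); d=np.array([np.sin(r)*x/max(r,1e-9),np.sin(r)*y/max(r,1e-9),np.cos(r)])
    else: d=np.array([x,y,1.])
    R=np.array(f["R"]);t=np.array(f["t"])
    return -R.T@t, R.T@d
def atz(f,u,v,z):
    c,d=ray(f,u,v); return c+d*(z-c[2])/d[2]
def proj(f,X):
    p=np.array(f["R"])@np.array(X)+np.array(f["t"])
    if f.get("fish"):
        r=np.hypot(p[0],p[1]);th=np.arctan2(r,p[2]);k=th/max(r,1e-9)
        return np.array([f["cx"]+f["fx"]*p[0]*k,f["cy"]+f["fy"]*p[1]*k])
    return np.array([f["cx"]+f["fx"]*p[0]/p[2],f["cy"]+f["fy"]*p[1]/p[2]])
def grab(n):
    f=grab_frame(n); f["fish"]=(n=="wrist"); return f
def save(f,name,box=None,s=1):
    im=cv2.cvtColor(np.array(f["pixels"]),cv2.COLOR_RGB2BGR)
    if box: im=im[box[1]:box[3],box[0]:box[2]]
    if s!=1: im=cv2.resize(im,None,fx=s,fy=s,interpolation=cv2.INTER_CUBIC)
    cv2.imwrite("pics/"+name,im)
E
python3 - <<'E'
from h import *
np.set_printoptions(precision=4,suppress=True)
s=telemetry.get_state();print({k:np.round(v,3) for k,v in s.items()})
fs={n:grab(n) for n in("scene","top")}
Z={"mouth":.188,"pivot":.199,"knob":.224,"keeper":.192,"feet":.15,"inkstone":0,"washer":0,"weight":0,"magazine":0}
for n,f in fs.items():
    save(f,n+"0.png")
    print(n,"cam",ray(f,280,210)[0])
    for k,z in Z.items():
        for d in pinpoint(n,k)[:1]: print(k,np.round(d["location"],1),round(d["p"],2),atz(f,*d["location"],z))
    for d in pinpoint(n,"block0"): print("block",np.round(d["location"],1),round(d["p"],2),atz(f,*d["location"],.012))
im=np.hstack([cv2.imread("pics/scene0.png"),cv2.imread("pics/top0.png")])
cv2.imwrite("pics/both.png",im)
E
```

```text
{'t': np.float64(0.0), 'q': array([ 1.573,  0.359,  0.011, -0.   , -1.224, -0.288]), 'qd': array([-0.   , -0.   ,  0.002, -0.002, -0.   , -0.001]), 'joint_efforts': array([  0.   , -58.272,  29.306,   6.997,   0.007,  -0.   ]), 'eef_pos': array([0.19 , 0.647, 0.226]), 'ee_rot': array([-3.141, -0.002, -1.857]), 'force': array([ 0.812,  0.599, -0.407]), 'moment': array([-0.044,  0.056, -0.038]), 'width': np.float64(0.088)}
scene cam [1.1412 1.1957 1.0607]
mouth [253.3 173.9] 0.76 [ 0.5413 -0.1471  0.188 ]
pivot [277.4 169.5] 0.96 [ 0.4641 -0.1184  0.199 ]
knob [221.1 165.9] 0.94 [ 0.6388 -0.189   0.224 ]
keeper [230.1 173.4] 0.88 [ 0.612  -0.1806  0.192 ]
feet [254.5 183.8] 0.86 [ 0.5398 -0.1436  0.15  ]
inkstone [258.9 180.1] 0.63 [ 0.4129 -0.3815  0.    ]
washer [207.3 196.9] 0.67 [ 0.6416 -0.3629  0.    ]
weight [229.  282.4] 0.58 [0.7544 0.1164 0.    ]
magazine [256.4 217.8] 0.84 [ 0.5342 -0.1506  0.    ]
block [389.4 334.9] 0.94 [0.4569 0.5213 0.012 ]
block [298.8 287.6] 0.92 [0.583  0.2474 0.012 ]
block [274.4 267.4] 0.92 [0.606  0.1322 0.012 ]
block [266.5 332.4] 0.84 [0.7459 0.
[... 379 characters left out ...]
0.199 ]
knob [384.9 174.3] 0.88 [ 0.6325 -0.188   0.224 ]
feet [362.8 214.7] 0.68 [ 0.5434 -0.1459  0.15  ]
inkstone [439.3 262. ] 0.73 [ 0.4208 -0.3879  0.    ]
washer [434.4 187.3] 0.58 [ 0.6368 -0.3849  0.    ]
weight [267.8 142.6] 0.95 [0.7749 0.0999 0.    ]
magazine [356.6 221.5] 0.92 [ 0.539  -0.1552  0.    ]
block [132.  300.2] 0.91 [0.3231 0.4814 0.012 ]
block [179.5 233.8] 0.89 [0.5076 0.3522 0.012 ]
block [121.6 256.3] 0.83 [0.4455 0.5148 0.012 ]
block [222.4 207.9] 0.79 [0.5807 0.2306 0.012 ]
block [264.5 246.7] 0.75 [0.4687 0.1103 0.012 ]
block [264.3 204.9] 0.75 [0.5883 0.1104 0.012 ]
block [128.  204.3] 0.62 [0.5937 0.5017 0.012 ]
block [181.1 153.8] 0.58 [0.7405 0.3521 0.012 ]
```

View pics/top0.png

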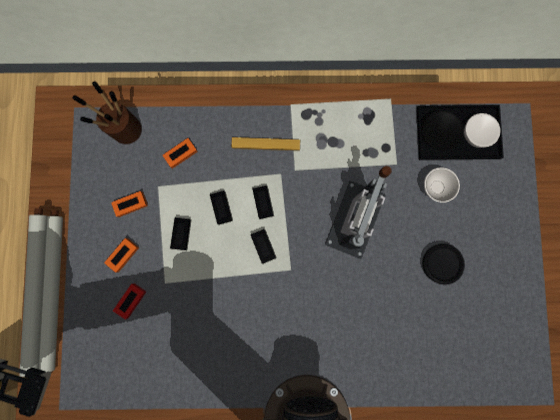

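View pics/scene0.png

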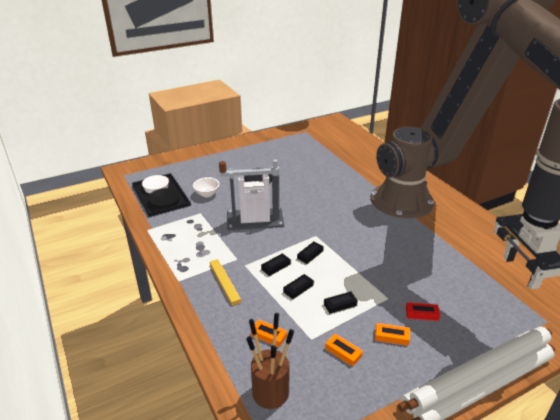

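Black blocks on the paper in the top view: (222,208), (263,202), (263,246) and (180,233). That makes four wanted blocks. The orange ones at (180,152), (129,204) and (121,255) and the red one at (129,300) lie off the paper and are look-alikes. The magazine is near (0.543,-0.148), with yaw about -23°. I'll move above it to see it with the wrist camera.

```bash
python3 -m inch '1 3 -6 2 0 0 0;1 6 -12 5 0 0 0;1 9 -18 8 0 0 -1;1 12 -24 10 0 0 -1;1 15 -30 12 0 0 -2;1 18 -36 13 0 0 -2;1 21 -42 13 0 0 -3;1 24 -48 13 0 0 -4;1 27 -54 13 0 0 -4;1 30 -60 13 0 0 -5;1 33 -66 13 0 0 -6;1 36 -72 13 0 0 -7'; python3 -m inch '1 2 -5 0 0 0 0;1 4 -9 0 0 0 0;1 4 -9 0 0 0 0;1 4 -9 0 0 0 0;1 4 -9 0 0 0 0'
python3 - <<'E'
from h import *
np.set_printoptions(precision=4,suppress=True)
s=telemetry.get_state();print(s["t"],s["eef_pos"],s["ee_rot"],s["q"])
f=grab("wrist"); save(f,"w1.png"); print(f["fx"],ray(f,280,210))
for k,z in {"mouth":.188,"pivot":.199,"knob":.224,"keeper":.192,"feet":.15,"magazine":0}.items():
    for d in pinpoint("wrist",k)[:1]: print(k,np.round(d["location"],1),round(d["p"],2),atz(f,*d["location"],z))
E
```

```text
t: 2.6
eef_pos: [0.5169, -0.0065, 0.3569]
ee_rot: [-3.141, 0.001, -1.979]
force: [0.9, 1.0, -0.3]
width: 0.0879
t: 3.22
eef_pos: [0.5567, -0.0957, 0.3573]
ee_rot: [-3.14, 0.001, -1.978]
force: [-0.4, 0.1, -0.3]
width: 0.0875
3.225 [ 0.5567 -0.0957  0.3573] [-3.1402  0.0013 -1.978 ] [ 0.176   0.1183 -0.0133 -0.0003 -1.4373  0.9876]
325.19226210127806 (array([ 0.6179, -0.1229,  0.516 ]), array([-0.2391,  0.1029, -0.9655]))
mouth [331.9 180.5] 0.72 [ 0.5444 -0.1496  0.188 ]
pivot [327.4 250.5] 0.56 [ 0.4788 -0.1176  0.199 ]
knob [335.5  77.9] 0.8 [ 0.6379 -0.1855  0.224 ]
keeper [330.6 107.2] 0.76 [ 0.6145 -0.1761  0.192 ]
feet [325.7 178.9] 0.77 [ 0.5404 -0.1467  0.15  ]
magazine [314.1 158.8] 0.78 [ 0.5462 -0.1514  0.    ]
```

View pics/w1.png

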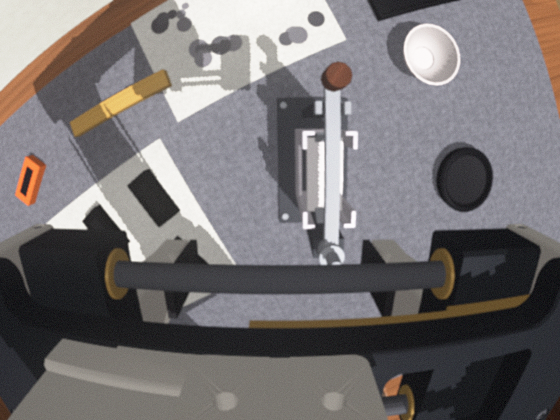

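The wrist picture shows the bar down over the mouth: knob (337,76), keeper prongs around y≈107, mouth centre (331,180), pivot (330,252). The networks' points agree with the given lengths (knob–pivot 173 mm, yaw -23.2°). I'll grasp the knob with the jaws across the bar.

```bash
python3 -m inch '1 4 -4.5 0 0 0 0;1 8.1 -9.1 0 0 0 0;1 8.1 -9.1 -3 0 0 0;1 8.1 -9.1 -8 0 0 0;1 8.1 -9.1 -12 0 0 0;1 8.1 -9.1 -14.8 0 0 0;1 8.1 -9.1 -14.8 0 0 0;0.1 8.1 -9.1 -14.8 0 0 0;0.1 8.1 -9.1 -14.8 0 0 0;0.1 8.1 -9.1 -14.8 0 0 0;0.1 8.1 -9.1 -14.8 0 0 0;0.1 8.1 -9.1 -14.8 0 0 0' 20
python3 -m inch '0.1 0 0 0 0 0 0;0.1 0 0 0 0 0 0;0.1 0 0 1.5 0 0 0;0.1 0 0 3 0 0 0;0.1 0 0 3 0 0 0'
python3 - <<'E'
from h import *
f=grab("wrist"); save(f,"w2.png")
P=np.array([.4788,-.1176])
s=telemetry.get_state();p=np.array(s["eef_pos"])
r=p[:2]-P; print("r",np.hypot(*r),np.degrees(np.arctan2(r[1],r[0])),p)
for a in range(8,105,8):
    t=-np.radians(a); R=np.array([[np.cos(t),-np.sin(t)],[np.sin(t),np.cos(t)]])
    print(a,np.round((R@r-r)*100,1))
E
```

```text
t: 5.08
eef_pos: [0.6379, -0.1871, 0.2093]
ee_rot: [-3.14, 0.001, -1.978]
force: [-1.1, -0.8, -0.6]
width: 0.043
t: 5.7
eef_pos: [0.6378, -0.187, 0.2411]
ee_rot: [-3.139, 0.002, -1.979]
force: [-1.3, -1.1, -1.9]
width: 0.0237
r 0.17345280911100536 -23.56986813570637 [ 0.63778219 -0.18695807  0.24008876]
8 [-1.1 -2.1]
16 [-2.5 -4.1]
24 [-4.2 -5.9]
32 [-6.1 -7.4]
40 [-8.2 -8.6]
48 [-10.4  -9.5]
56 [-12.8 -10.1]
64 [-15.2 -10.4]
72 [-17.6 -10.3]
80 [-20.   -9.9]
88 [-22.3  -9.2]
96 [-24.5  -8.2]
104 [-26.5  -6.8]
```

View pics/w2.png

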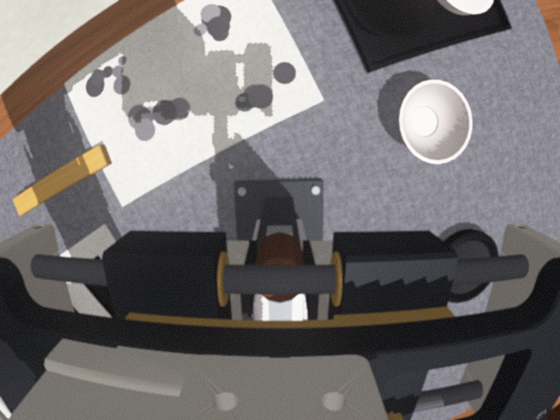

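The knob (280,265) is held at a 23.7 mm opening, with about 2 N of bar weight. Now I'll swing it clockwise.

```bash
python3 -m inch '0.1 -1.1 -2.1 0 0 0 -8;0.1 -2.5 -4.1 0 0 0 -16;0.1 -4.2 -5.9 0 0 0 -24;0.1 -6.1 -7.4 0 0 0 -32;0.1 -8.2 -8.6 0 0 0 -40;0.1 -10.4 -9.5 0 0 0 -48;0.1 -12.8 -10.1 0 0 0 -56;0.1 -15.2 -10.4 0 0 0 -64;0.1 -17.6 -10.3 0 0 0 -72;0.1 -20 -9.9 0 0 0 -80;0.1 -22.3 -9.2 0 0 0 -88;0.1 -24.5 -8.2 0 0 0 -96'; python3 -m inch '0.1 0 0 0 0 0 0;0.1 0 0 -1.5 0 0 0;0.1 0 0 -2.8 0 0 0;1 0 0 -2.8 0 0 0;1 0 0 -2.8 0 0 0;1 0 0 -2.8 0 0 0;1 0 0 3 0 0 0;1 0 0 9 0 0 0;1 5 5 14 0 0 5;1 10 10 15 0 0 15;1 10 10 15 0 0 20;1 10 10 15 0 0 20'
python3 - <<'E'
from h import *
np.set_printoptions(precision=4,suppress=True)
s=telemetry.get_state();print(s["t"],s["eef_pos"],s["ee_rot"],s["q"])
f=grab("wrist"); save(f,"w3.png")
for k,z in {"mouth":.188,"pivot":.199,"knob":.224,"keeper":.192,"feet":.15,"magazine":0}.items():
    for d in pinpoint("wrist",k)[:1]: print(k,np.round(d["location"],1),round(d["p"],2),atz(f,*d["location"],z))
E
```

```text
t: 7.25
eef_pos: [0.3912, -0.2702, 0.2402]
ee_rot: [-3.137, 0.002, 2.624]
force: [-1.1, -4.6, -1.9]
width: 0.0235
t: 8.75
eef_pos: [0.4928, -0.1686, 0.3905]
ee_rot: [-3.137, 0.003, 2.976]
force: [0.0, 0.3, -0.5]
width: 0.0873
8.75 [ 0.4928 -0.1686  0.3905] [-3.1375  0.0026  2.9761] [ 0.051   0.034  -0.036   0.0046 -1.4992 -0.2168]
mouth [233.9 209.5] 0.57 [ 0.5487 -0.1495  0.188 ]
pivot [301.  225.3] 0.79 [ 0.4751 -0.1215  0.199 ]
knob [363.2  79.6] 0.77 [ 0.3896 -0.2696  0.224 ]
keeper [177.4 199.1] 0.89 [ 0.612  -0.1738  0.192 ]
feet [239.9 205.2] 0.61 [ 0.5472 -0.1448  0.15  ]
magazine [253.7 180.2] 0.83 [ 0.5405 -0.1502  0.    ]
```

View pics/w3.png

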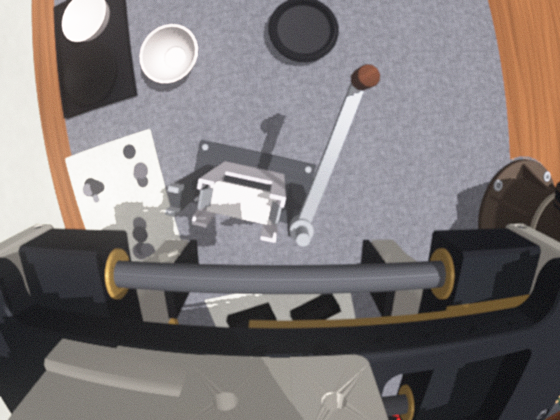

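The bar is aside (knob (367,76), about 1.7 rad from the start) and the mouth is open. Next I'll look at the blocks from above.

```bash
python3 -m inch '1 -0.5 4 0 0 0 10;1 -1 8 0 0 0 20;1 -1.5 12 0 0 0 30;1 -2 16 0 0 0 40;1 -3 20 0 0 0 50;1 -4 25 0 0 0 60;1 -5 30 0 0 0 70;1 -6 35 0 0 0 80;1 -7 41 0 0 0 90;1 -7 41 -4 0 0 99;1 -7 41 -8 0 0 99;1 -7 41 -8 0 0 99'
cat >> h.py <<'E'
def blocks(cam="wrist",zt=.024,n=8):
    f=grab(cam); out=[]
    im=np.array(f["pixels"]).astype(int)
    for d in regions_of(cam,"block0")[:n]:
        m=np.array(d["pixels"])
        if m.sum()<60: continue
        c=im[m].mean(0)
        # top face outline: project mask contour to top plane
        cn=max(cv2.findContours(m.astype(np.uint8),cv2.RETR_EXTERNAL,cv2.CHAIN_APPROX_NONE)[0],key=len)[:,0]
        pts=np.array([atz(f,*q,zt)[:2] for q in cn],np.float32)
        (cx,cy),(w,h),a=cv2.minAreaRect(pts*1000)
        if w<h: w,h,a=h,w,a+90
        out.append((cx/1000,cy/1000,w,h,(a+90)%180-90,d["p"],c,d["bbox"]))
    return f,out
E
python3 - <<'E'
from h import *
np.set_printoptions(precision=3,suppress=True)
s=telemetry.get_state();print(s["t"],s["eef_pos"],s["ee_rot"])
f,o=blocks(); save(f,"w4.png")
for b in o: print(np.round(b[:6],3),b[6].round(),np.round(b[7]))
for d in pinpoint("wrist","block0"): print(np.round(d["location"]),round(d["p"],2),atz(f,*d["location"],.012))
E
```

```text
t: 10.6
eef_pos: [0.4195, 0.2378, 0.308]
ee_rot: [-3.141, -0.002, -1.585]
force: [0.7, 0.1, 1.2]
width: 0.0876
10.6 [0.419 0.238 0.308] [-3.141 -0.002 -1.585]
[ 0.581  0.236 92.935 48.007 14.475  0.93 ] [64. 63. 62.] [250.  20. 302.  91.]
[  0.592   0.496  95.913  51.565 -69.007   0.88 ] [151.  83.  51.] [ 77.  40. 137.  92.]
[ 0.469  0.119 91.4   48.485 21.458  0.85 ] [58. 56. 56.] [337. 103. 388. 173.]
[ 0.507  0.35  91.75  48.738 -7.259  0.69 ] [51. 50. 49.] [176.  78. 219. 149.]
[  0.339   0.476  66.399  49.242 -33.221   0.66 ] [167.  51.  52.] [111. 206. 147. 257.]
[  0.45    0.513  97.538  51.926 -38.596   0.63 ] [186. 106.  63.] [ 79. 128. 126. 192.]
[ 0.595  0.119 91.143 49.318 12.699  0.55 ] [66. 65. 63.] [345.  16. 387.  80.]
[366.  48.] 0.95 [0.599 0.112 0.012]
[104.  67.] 0.87 [0.593 0.502 0.012]
[193. 109.] 0.79 [0.513 0.358 0.012]
[124. 237.] 0.77 [0.321 0.49  0.012]
[278.  53.] 0.68 [0.588 0.236 0.012]
[362. 136.] 0.59 [0.471 0.119 0.012]
[ 99. 158.] 0.57 [0.452 0.518 0.012]
```

View pics/w4.png

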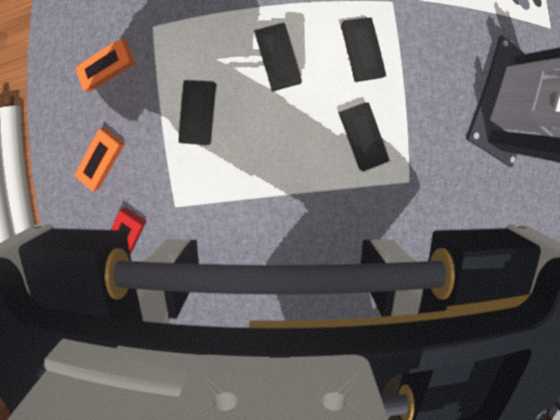

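Four black blocks on the paper: (278,56), (363,48), (364,135) and (198,111). The orange and red look-alikes are on the left at (104,65), (99,158) and (127,225). I'll start with the block at (364,135), world (0.470,0.119), angle 21.5°.

```bash
python3 -m inch '1 3 -6 -5 0 0 10;1 5.1 -11.9 -10 0 0 20;1 5.1 -11.9 -16 0 0 22.3;1 5.1 -11.9 -22 0 0 22.3;1 5.1 -11.9 -27 0 0 22.3;1 5.1 -11.9 -30.3 0 0 22.3;1 5.1 -11.9 -30.3 0 0 22.3;0.3 5.1 -11.9 -30.3 0 0 22.3;0.3 5.1 -11.9 -30.3 0 0 22.3;0.3 5.1 -11.9 -30.3 0 0 22.3;0.3 5.1 -11.9 -30.3 0 0 22.3;0.3 5.1 -11.9 -30.3 0 0 22.3' 45
python3 -m inch '0.3 0 0 0 0 0 0;0.3 0 0 5 0 0 0;0.3 0 0 11 0 0 0;0.3 0 0 17 0 0 0;0.3 0 0 23 0 0 0;0.3 0 0 28 0 0 0;0.3 0 0 28 0 0 0'
cat >> h.py <<'E'
def held():
    f=grab("wrist"); s=telemetry.get_state(); p=np.array(s["eef_pos"]); yaw=s["ee_rot"][2]
    X=np.array([np.cos(yaw),np.sin(yaw)]); Y=np.array([-X[1],X[0]])*-1  # tool y for down tool (approx)
    for d in regions_of("wrist","block0"):
        m=np.array(d["pixels"])
        cn=max(cv2.findContours(m.astype(np.uint8),cv2.RETR_EXTERNAL,cv2.CHAIN_APPROX_NONE)[0],key=len)[:,0]
        q=np.array([atz(f,*c,p[2]+.022)[:2]-p[:2] for c in cn])
        if np.linalg.norm(q.mean(0))>.07: continue
        a=q@X; b=-(q@Y)
        print("held p%.2f"%d["p"],"jaw %.4f %.4f"%(a.min(),a.max()),"long %.4f %.4f"%(b.min(),b.max()),d["bbox"])
    return f
E
python3 - <<'E'
from h import *
f=held(); save(f,"w5.png")
E
```

```text
t: 12.25
eef_pos: [0.4728, 0.1203, 0.0098]
ee_rot: [-3.134, 0.003, -1.195]
force: [0.3, -2.3, 7.1]
width: 0.044
t: 13.12
eef_pos: [0.4744, 0.1212, 0.2938]
ee_rot: [-3.127, 0.005, -1.195]
force: [0.5, 0.1, -2.1]
width: 0.0438
held p0.92 jaw -0.0221 0.0207 long 0.0036 0.0463 [230.9, 175.6, 327.2, 325.1]
```

View pics/w5.png

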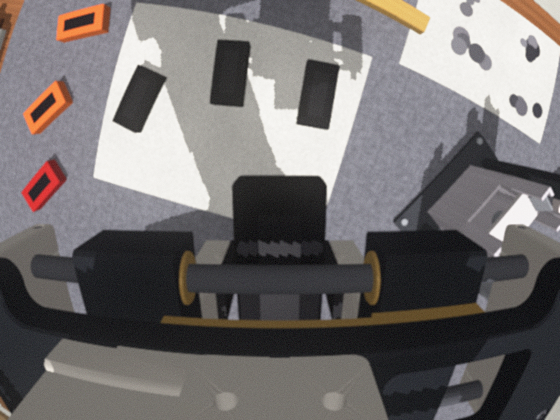

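The block (280,210) is gripped (43.8 mm) and roughly centred. I'll go beside the mouth, level the tool and measure the mouth closely.

```bash
cat >> h.py <<'E'
from scipy.spatial.transform import Rotation as Ro
def go(x,y,z,yawdeg):
    s=telemetry.get_state(); p=np.array(s["eef_pos"])
    R=Ro.from_euler("xyz",s["ee_rot"]); T=Ro.from_euler("xyz",[np.pi,0,np.radians(yawdeg)])
    print("shift cm",np.round((np.array([x,y,z])-p)*100,2),"rot",np.round(np.degrees((T*R.inv()).as_rotvec()),1))
E
python3 -c "
from h import *
go(.4534,-.1086,.29,-113.2)"
```

```text
shift cm [ -1.9  -22.9    0.06] rot [ -0.2   0.4 -44.7]
```

```bash
python3 -m inch '0.3 -0.4 -5 0 0 0 -9;0.3 -0.8 -10 0 0 0.1 -18;0.3 -1.2 -15 0 -0.1 0.2 -27;0.3 -1.6 -20 0 -0.1 0.3 -36;0.3 -1.9 -22.9 0 -0.2 0.4 -44.7;0.3 -1.9 -22.9 0 -0.2 0.4 -44.7;0.3 -1.9 -22.9 0 -0.2 0.4 -44.7'
cat >> h.py <<'E'
def overlay(f,name,c,yaw,box=None,s=2):
    im=cv2.cvtColor(np.array(f["pixels"]),cv2.COLOR_RGB2BGR)
    im=cv2.resize(im,None,fx=s,fy=s,interpolation=cv2.INTER_CUBIC)
    a=np.radians(yaw);X=np.array([np.cos(a),np.sin(a)]);Y=np.array([-X[1],X[0]])
    for hx,hy,col in((.047,.024,(0,255,0)),(.051,.028,(0,0,255))):
        q=np.array([proj(f,[*(c+i*hx*X+j*hy*Y),.188]) for i,j in((1,1),(1,-1),(-1,-1),(-1,1))])
        cv2.polylines(im,[np.int32((q+.5)*s)],True,col,1)
    if box: im=im[box[1]*s:box[3]*s,box[0]*s:box[2]*s]
    cv2.imwrite("pics/"+name,im)
E
python3 - <<'E'
from h import *
import pickle
np.set_printoptions(precision=4,suppress=True)
s=telemetry.get_state();print(s["t"],s["eef_pos"],s["ee_rot"],s["force"])
f=grab("wrist"); pickle.dump(f,open("w6.pkl","wb"))
for k,z in {"mouth":.188,"pivot":.199,"knob":.224,"keeper":.192,"feet":.15,"magazine":0}.items():
    for d in pinpoint("wrist",k)[:1]: print(k,np.round(d["location"],1),round(d["p"],2),atz(f,*d["location"],z))
overlay(f,"w6.png",np.array([.5453,-.148]),-23.2,(180,40,400,260),3)
E
```

```text
t: 14.1
eef_pos: [0.4528, -0.1085, 0.2881]
ee_rot: [3.14, -0.0, -1.975]
force: [0.3, 0.4, -1.2]
width: 0.0432
14.1 [ 0.4528 -0.1085  0.2881] [ 3.1398 -0.0002 -1.9747] [ 0.3132  0.4019 -1.2057]
mouth [275.9  80.3] 0.71 [ 0.5475 -0.1465  0.188 ]
pivot [280.2 176.3] 0.55 [ 0.4771 -0.12    0.199 ]
knob [489.1 214.6] 0.59 [ 0.3864 -0.2702  0.224 ]
feet [276.7  88. ] 0.55 [ 0.5454 -0.146   0.15  ]
magazine [280.1  96.9] 0.87 [ 0.5478 -0.1506  0.    ]
```

View pics/w6.png

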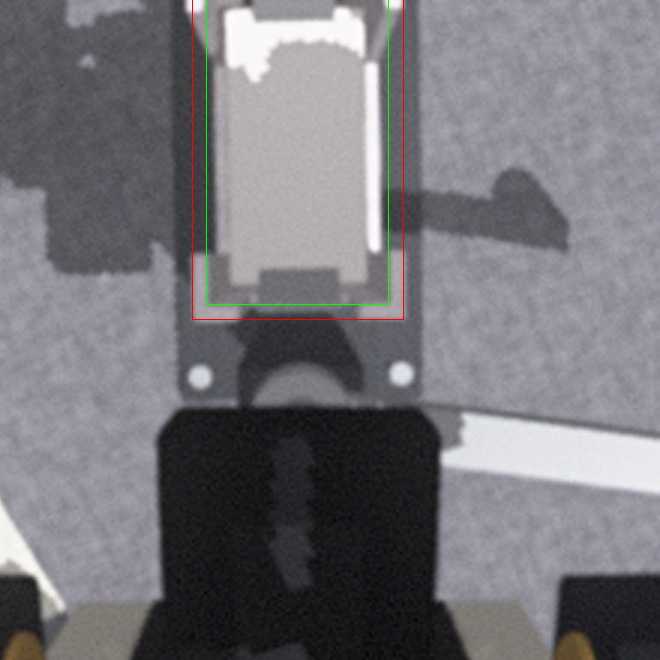

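The overlay (green: inner mouth, red: post outside) matches the posts within about 1 mm. The held block spans columns 160–440 in the crop and is centred on the mouth. Next I'll work out the block's top height and front edge, then the move to the mouth.

Run:
```python
from h import *
import pickle
f=pickle.load(open("w6.pkl","rb")); p=np.array([.4528,-.1085,.2881]);yaw=-1.9747
X=np.array([np.cos(yaw),np.sin(yaw)]);F=np.array([-X[1],X[0]])
c=ray(f,0,0)[0]; print("cam rel",(c[:2]-p[:2])@X,(c[:2]-p[:2])@F,c[2]-p[2])
for zt in(0.006,.01,.014,.018,.022):
    e=[atz(f,u,187,p[2]+zt)[:2]-p[:2] for u in(180+158/3,180+439/3)]
    fr=atz(f,180+300/3,40+408/3,p[2]+zt)[:2]-p[:2]
    print(zt,"jaw",[round(q@X,4) for q in e],"front",fr@F)
go(.5453,-.148,.25,-113.2)
```

```text
cam rel 0.0004745815742796568 0.0675569732587666 0.15846148896600742
0.006 jaw [np.float64(-0.022), np.float64(0.023)] front 0.042646737052465654
0.01 jaw [np.float64(-0.0214), np.float64(0.0224)] front 0.043300285338665444
0.014 jaw [np.float64(-0.0208), np.float64(0.0218)] front 0.043953833624865275
0.018 jaw [np.float64(-0.0203), np.float64(0.0212)] front 0.044607381911065065
0.022 jaw [np.float64(-0.0197), np.float64(0.0207)] front 0.04526093019726485
shift cm [ 9.18 -3.99 -3.94] rot [-0.   0.  -0.1]
```

```bash
python3 -m inch '0.3 5 -2.1 0 0 0 0;0.3 9.36 -3.94 0 0 0 0;0.3 9.36 -3.94 -3 0 0 0;0.3 9.36 -3.94 -7 0 0 0;0.3 9.36 -3.94 -8 0 0 0;0.3 9.36 -3.94 -8 0 0 0'; python3 -m inch '0.3 0 0 -0.8 0 0 0;0.3 0 0 -1.6 0 0 0;0.3 0 0 -2.4 0 0 0;0.3 0 0 -2.4 0 0 0;0.3 0 0 -2.4 0 0 0'
python3 - <<'E'
from h import *
s=telemetry.get_state();print(s["t"],s["eef_pos"],s["ee_rot"],s["force"])
go(.5464,-.1479,.133,-113.2)
E
```

```text
t: 15.2
eef_pos: [0.5472, -0.1475, 0.2097]
ee_rot: [-3.141, 0.0, -1.974]
force: [-0.1, -0.0, -0.8]
width: 0.0434
t: 15.82
eef_pos: [0.5475, -0.1475, 0.1858]
ee_rot: [-3.141, 0.0, -1.974]
force: [2.0, -0.9, -3.3]
width: 0.0439
15.825 [ 0.54754653 -0.14748858  0.18576211] [-3.14092660e+00  2.74324088e-04 -1.97352464e+00] [ 1.9533322  -0.85207072 -3.25459903]
shift cm [-0.11 -0.04 -5.28] rot [ 0.   0.  -0.1]
```

```bash
python3 -m inch '0.3 0 0 -1 0 0 0;0.3 0 0 -1 0 0 0;0.3 0 0 -1 0 0 0'; python3 -m inch '0.3 0 0 -1 0 0 0;0.3 0 0 -2 0 0 0;0.3 0 0 -3 0 0 0;0.3 0 0 -4 0 0 0;0.3 0 0 -4.6 0 0 0;0.3 0 0 -4.6 0 0 0;0.3 0 0 -4.6 0 0 0'
```

```text
t: 16.2
eef_pos: [0.5481, -0.1475, 0.1757]
ee_rot: [-3.14, 0.001, -1.973]
force: [6.1, -2.2, -2.9]
width: 0.0435
t: 17.08
eef_pos: [0.5476, -0.1474, 0.1293]
ee_rot: [-3.141, 0.0, -1.974]
force: [0.1, 0.7, 5.2]
width: 0.0437
```

```bash
python3 -m inch '0.3 0 0 0 0 0 0;1 0 0 0 0 0 0;1 0 0 0 0 0 0;1 0 0 0 0 0 0;1 0 0 4 0 0 0;1 0 0 10 0 0 0;1 -4.6 2 15 0 0 0;1 -9.2 4 18 0 0 0;1 -9.2 4 18 0 0 0;1 -9.2 4 18 0 0 0'
python3 - <<'E'
from h import *
s=telemetry.get_state();print(s["t"],s["eef_pos"],s["force"])
f=grab("wrist"); overlay(f,"w7.png",np.array([.5453,-.148]),-23.2,(180,40,400,240),3)
for d in regions_of("wrist","block0")[:2]: print(d["p"],d["bbox"])
for d in pinpoint("wrist","block0")[:4]: print(d["p"],d["location"],atz(f,*d["location"],.137))
E
```

```text
t: 18.32
eef_pos: [0.4554, -0.1072, 0.3095]
ee_rot: [-3.14, 0.001, -1.973]
force: [-0.3, 0.4, 0.7]
width: 0.0873
18.325 [ 0.45540685 -0.10720709  0.3094901 ] [-0.2926103   0.38917693  0.65410038]
0.76 [40.7, 159.3, 85.5, 215.8]
0.73 [0.4, 114.1, 10.1, 153.0]
0.7 [63.0, 185.7] [0.5661309  0.13238929 0.137     ]
0.69 [280.0, 93.6] [ 0.54573007 -0.14655697  0.137     ]
0.64 [108.4, 147.7] [0.57585768 0.04904549 0.137     ]
```

View pics/w7.png

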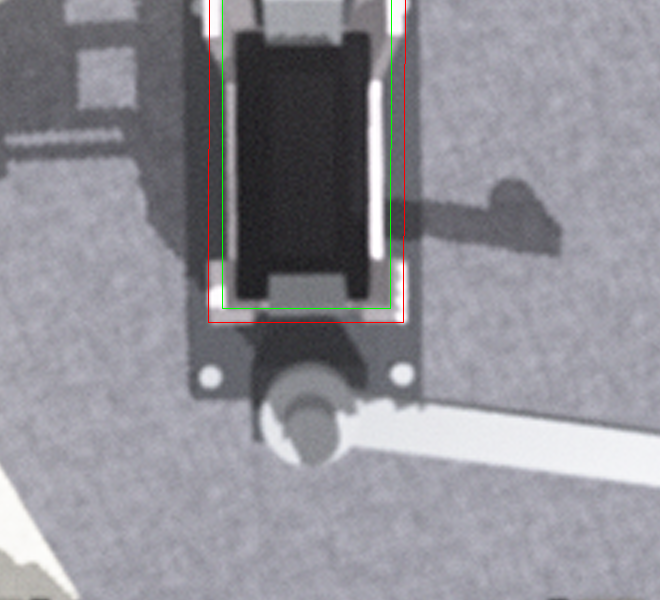

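The block sits level below the feet, with both leaf ends lying over it at crop (305,25) and (305,290), so it's caught. I'll re-look at the remaining blocks.

```bash
python3 -m inch '1 0 6 0 0 0 4;1 0 12 0 0 0 8;1 0 18 0 0 0 12;1 0 24 0 0 0 16;1 0 29 -2 0 0 20;1 0 29 -4 0 0 23;1 0 29 -4 0 0 23;1 0 29 -4 0 0 23'
python3 - <<'E'
from h import *
np.set_printoptions(precision=3,suppress=True)
f,o=blocks()
for b in o: print(np.round(b[:6],3),b[6].round(),np.round(b[7]))
s=telemetry.get_state();print(s["t"],s["eef_pos"],s["ee_rot"])
for b in o:
    if b[6][0]<100: go(b[0],b[1],.004,b[4]-90)
E
```

```text
t: 19.48
eef_pos: [0.4564, 0.182, 0.268]
ee_rot: [3.14, -0.002, -1.574]
force: [-0.3, 0.2, 0.3]
width: 0.0878
[  0.593   0.493 102.239  51.241 -69.378   0.97 ] [165.  92.  56.] [ 36.  63.  94. 116.]
[  0.451   0.51  101.166  53.573 -40.316   0.84 ] [183. 103.  61.] [ 39. 155.  82. 217.]
[ 0.507  0.347 90.215 51.96  -6.908  0.82 ] [56. 55. 54.] [130. 106. 173. 178.]
[ 0.567 -0.248 83.432 58.379  3.268  0.78 ] [15. 14. 16.] [537.  89. 560. 172.]
[ 0.596  0.119 91.315 47.672 11.586  0.78 ] [66. 65. 64.] [309.  32. 356. 108.]
[ 0.582  0.236 93.328 46.306 15.167  0.71 ] [56. 55. 54.] [207.  38. 261. 117.]
[ 0.699  0.374 24.952 12.035 78.858  0.64 ] [125.  66.  41.] [127.   0. 144.   8.]
19.575 [0.456 0.182 0.269] [ 3.141 -0.001 -1.574]
shift cm [  5.08  16.52 -26.46] rot [ 0.  -0.  -6.7]
shift cm [ 11.03 -42.99 -26.46] rot [ 0.  -0.   3.5]
shift cm [ 13.94  -6.34 -26.46] rot [ 0.  -0.  11.8]
shift cm [ 12.52   5.44 -26.46] rot [ 0.  -0.  15.4]
```

```bash
python3 -m inch '1 5 -3 -4 0 0 6;1 10 -6.3 -8 0 0 12;1 13.9 -6.3 -13 0 0 12;1 13.9 -6.3 -18 0 0 12;1 13.9 -6.3 -23 0 0 12;1 13.9 -6.3 -26.2 0 0 12;1 13.9 -6.3 -26.2 0 0 12;1 13.9 -6.3 -26.2 0 0 12'; python3 -m inch '0.3 0 0 0 0 0 0;0.3 0 0 0 0 0 0;0.3 0 0 0 0 0 0;0.3 0 0 0 0 0 0;0.3 0 0 0 0 0 0;0.3 0 0 0 0 0 0;0.3 0 0 0 0 0 0'; python3 -m inch '0.3 0 0 0 0 0 0;0.3 0 0 5 0 0 0;0.3 0 0 11 0 0 0;0.3 0 0 17 0 0 0;0.3 0 0 23 0 0 0;0.3 0 0 28 0 0 0;0.3 0 0 28 0 0 0'; python3 -c "
from h import *
go(.4534,-.1086,.29,-113.2)"
```

```text
t: 20.58
eef_pos: [0.5968, 0.1193, 0.0084]
ee_rot: [-3.14, -0.0, -1.365]
force: [1.2, -0.1, 0.0]
width: 0.0878
t: 21.45
eef_pos: [0.5968, 0.1191, 0.0085]
ee_rot: [-3.14, -0.0, -1.365]
force: [-0.6, -1.6, 2.6]
width: 0.0433
t: 22.32
eef_pos: [0.5986, 0.1199, 0.2933]
ee_rot: [-3.132, 0.001, -1.365]
force: [-0.2, -0.1, -2.7]
width: 0.0436
shift cm [-14.52 -22.85  -0.33] rot [ -0.    0.6 -35. ]
```

```bash
python3 -m inch '0.3 -2.9 -4.6 0 0 0 -7;0.3 -5.8 -9.2 0 0 0.2 -14;0.3 -8.7 -13.8 0 0 0.3 -21;0.3 -11.6 -18.4 0 0 0.5 -28;0.3 -14.5 -22.8 -0.2 0 0.6 -35;0.3 -14.5 -22.8 -0.2 0 0.6 -35;0.3 -14.5 -22.8 -0.2 0 0.6 -35'
cat >> h.py <<'E'
def held2(dz,C=(.5453,-.148),myaw=-23.2,bot=None):
    """held block: edges in tool axes at top height TCP+dz; prints TCP target over mouth"""
    f=grab("wrist"); s=telemetry.get_state(); p=np.array(s["eef_pos"]); yaw=s["ee_rot"][2]
    X=np.array([np.cos(yaw),np.sin(yaw)]);F=np.array([-X[1],X[0]])
    g=np.array(f["pixels"]).astype(float).max(2)
    def px(a,b): return np.round(proj(f,[*(p[:2]+a*X+b*F),p[2]+dz])).astype(int)
    def edge(line):  # first outward sample leaving dark
        for q in line:
            u,v=px(*q)
            if g[v,u]>48: return q
    fr=[edge([(a,b) for b in np.arange(.034,.07,.0003)]) for a in(-.014,-.008,-.003,.003,.008,.014)]
    fr=[q[1] for q in fr if q]
    L=[edge([(-a,b) for a in np.arange(.012,.035,.0003)]) for b in(.032,.035,.038)]
    R=[edge([(a,b) for a in np.arange(.012,.035,.0003)]) for b in(.032,.035,.038)]
    l=np.median([q[0] for q in L if q]);r=np.median([q[0] for q in R if q]); e=np.median(fr)
    print("front",np.round(fr,4),"jaw",round(l,4),round(r,4),"pose",p.round(4),"yaw",np.degrees(yaw).round(2))
    off=(e-.045)*F+(l+r)/2*X
    T=np.array(C)-off; print("target TCP",T.round(4)); go(T[0],T[1],.21,myaw-90); return f
E
python3 - <<'E'
from h import *
f=held2(.0155); overlay(f,"w8.png",np.array([.5453,-.148]),-23.2,(180,40,400,260),3)
E
```

```text
t: 23.2
eef_pos: [0.4534, -0.1081, 0.2906]
ee_rot: [3.14, 0.0, -1.976]
force: [-0.1, 0.2, -0.8]
width: 0.0438
front [0.0466 0.0472 0.0466 0.0472 0.0475 0.0472] jaw -0.0204 0.0222 pose [ 0.4538 -0.1077  0.2906] yaw -113.16
target TCP [ 0.5436 -0.1463]
shift cm [ 8.98 -3.86 -8.06] rot [-0.  -0.1 -0. ]
```

View pics/w8.png

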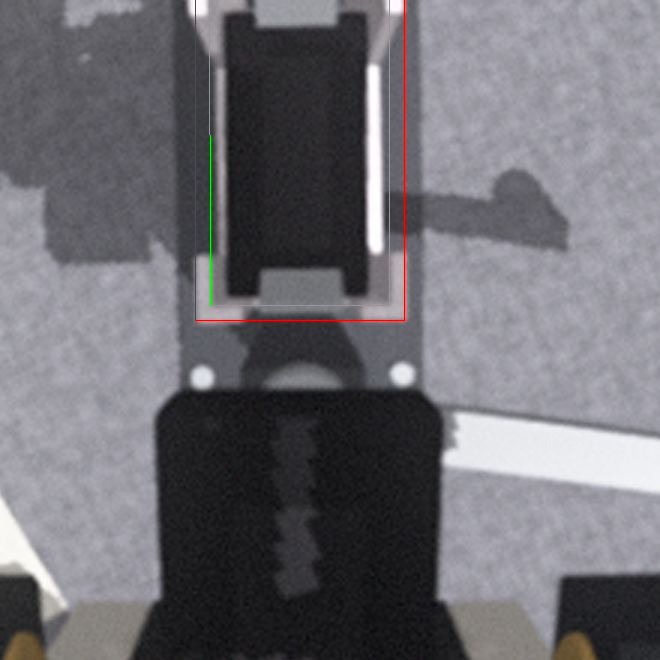

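```bash
python3 -m inch '0.3 5 -2.1 0 0 0 0;0.3 9 -3.85 0 0 0 0;0.3 9 -3.85 -3 0 0 0;0.3 9 -3.85 -7 0 0 0;0.3 9 -3.85 -8 0 0 0;0.3 9 -3.85 -8 0 0 0'; python3 -m inch '0.3 0 0 -1 0 0 0;0.3 0 0 -2 0 0 0;0.3 0 0 -3.5 0 0 0;0.3 0 0 -3.5 0 0 0;0.3 0 0 -3.5 0 0 0'
```

```text
t: 24.0
eef_pos: [0.5442, -0.1457, 0.2105]
ee_rot: [3.139, -0.001, -1.974]
force: [0.1, 0.0, -0.4]
width: 0.0436
t: 24.62
eef_pos: [0.5463, -0.1461, 0.1751]
ee_rot: [-3.14, 0.0, -1.973]
force: [8.2, -3.7, -7.1]
width: 0.0437
```

```bash
python3 -m inch '0.3 0.12 -0.05 0.2 0 0 0;0.3 0.12 -0.05 0.2 0 0 0;0.3 0.12 -0.05 0.2 0 0 0'; python3 -m inch '0.3 0 0 -1 0 0 0;0.3 0 0 -2 0 0 0;0.3 0 0 -3 0 0 0;0.3 0 0 -4 0 0 0;0.3 0 0 -4.8 0 0 0;0.3 0 0 -5.1 0 0 0;0.3 0 0 -5.1 0 0 0;0.3 0 0 -5.1 0 0 0'
```

```text
t: 25.0
eef_pos: [0.5466, -0.1466, 0.1766]
ee_rot: [-3.142, -0.0, -1.973]
force: [-2.9, 1.6, -1.4]
width: 0.0433
t: 26.0
eef_pos: [0.5481, -0.1473, 0.1283]
ee_rot: [-3.137, -0.0, -1.972]
force: [-4.5, 0.0, 13.8]
width: 0.0433
```

```bash
python3 -m inch '0.3 0 0 0 0 0 0;1 0 0 0 0 0 0;1 0 0 0 0 0 0;1 0 0 0 0 0 0;1 0 0 4 0 0 0;1 0 0 10 0 0 0;1 -4.7 2 15 0 0 0;1 -9.4 3.95 16.2 0 0 0;1 -9.4 3.95 16.2 0 0 0;1 -9.4 3.95 16.2 0 0 0'
python3 - <<'E'
from h import *
f=grab("wrist"); overlay(f,"w9.png",np.array([.5453,-.148]),-23.2,(180,10,400,260),3)
a=cv2.imread("pics/w8.png")[0:370,190:405];b=cv2.imread("pics/w9.png")[90:460,190:405]
r=cv2.matchTemplate(cv2.cvtColor(b,6),cv2.cvtColor(a,6)[20:350,15:200],cv2.TM_CCOEFF_NORMED);print(cv2.minMaxLoc(r))
print([[int(cv2.cvtColor(x,6)[int(y),110]) for y in range(0,340,12)] for x in(a,b)])
E
```

```text
t: 27.25
eef_pos: [0.4543, -0.1077, 0.2906]
ee_rot: [-3.136, 0.0, -1.971]
force: [0.8, -0.4, -0.5]
width: 0.0879
(0.12577292323112488, 0.9787849187850952, (0, 0), (18, 25))
[[156, 154, 134, 44, 40, 42, 44, 44, 43, 42, 42, 44, 46, 40, 38, 40, 39, 38, 40, 33, 38, 33, 28, 116, 118, 114, 102, 48, 52], [166, 162, 165, 45, 40, 48, 50, 40, 44, 42, 45, 44, 44, 45, 44, 44, 45, 43, 44, 40, 41, 37, 39, 103, 119, 122, 131, 67, 54]]
```

View pics/w9.png

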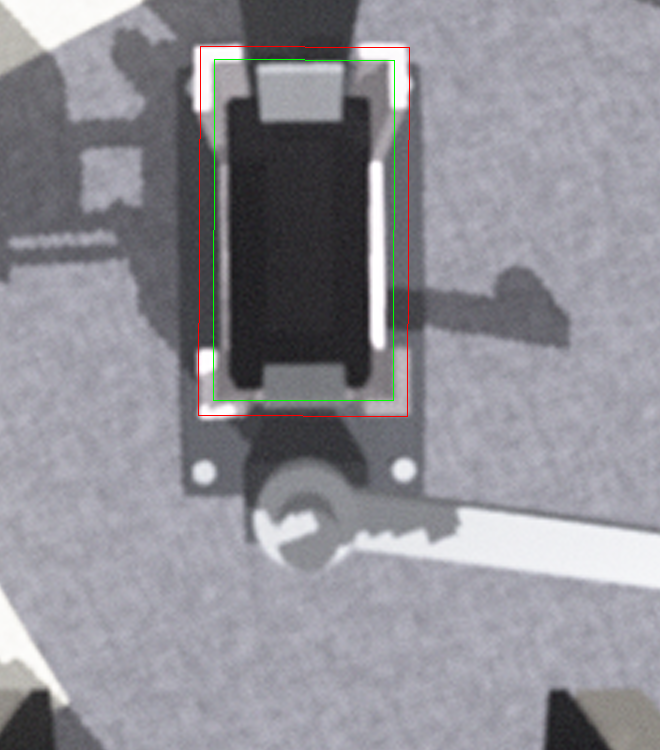

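```bash
python3 -m inch '1 0 6 0 0 0 4;1 0 12 0 0 0 8;1 0 18 0 0 0 12;1 0 24 0 0 0 16;1 0 29 -2 0 0 20;1 0 29 -3 0 0 23;1 0 29 -3 0 0 23;1 0 29 -3 0 0 23'
python3 - <<'E'
from h import *
np.set_printoptions(precision=3,suppress=True)
f,o=blocks()
s=telemetry.get_state();print(s["t"],s["eef_pos"],s["ee_rot"])
for b in o:
    print(np.round(b[:6],3),b[6].round(),np.round(b[7]))
    if b[6][0]<100: go(b[0],b[1],.006,b[4]-90)
E
```

```text
t: 28.3
eef_pos: [0.455, 0.1818, 0.2598]
ee_rot: [-3.138, -0.001, -1.572]
force: [0.1, 0.8, 0.2]
width: 0.0876
28.4 [0.455 0.182 0.26 ] [-3.137 -0.    -1.572]
[ 0.581  0.237 91.234 45.735 13.898  0.89 ] [52. 51. 51.] [208.  38. 258. 117.]
shift cm [ 12.65   5.48 -25.43] rot [-0.   0.3 14. ]
[  0.567  -0.222  93.922  25.472 -22.7     0.79 ] [17. 16. 17.] [528.  92. 552. 168.]
shift cm [ 11.2  -40.41 -25.43] rot [  0.1   0.3 -22.6]
[  0.593   0.493 100.875  52.294 -68.271   0.79 ] [167.  93.  56.] [ 31.  61.  92. 116.]
[  0.451   0.511  99.842  53.306 -38.092   0.77 ] [183. 103.  60.] [ 36. 156.  80. 218.]
[ 0.533  0.369 91.684 53.818 -6.284  0.72 ] [52. 50. 50.] [111.  85. 156. 161.]
shift cm [  7.8   18.69 -25.43] rot [ 0.   0.3 -6.2]
[ 0.567 -0.244 82.114 47.548  3.016  0.66 ] [12. 11. 13.] [541.  92. 560. 167.]
shift cm [ 11.2  -42.59 -25.43] rot [0.  0.3 3.1]
[ 0.697  0.374 23.134  8.935 78.838  0.5  ] [121.  67.  46.] [126.   0. 144.   6.]
```

Both ends of the overlay fit and the second block is caught, with the leaf feet at crop (300,95) and (300,380) over it. The far-left block has been knocked to (0.533,0.369). Next is the third block, at (0.581,0.237).

```bash
python3 -m inch '1 5 2.5 -4 0 0 7;1 10 5 -9 0 0.2 14;1 12.6 5.5 -14 0 0.3 14;1 12.6 5.5 -19 0 0.3 14;1 12.6 5.5 -23 0 0.3 14;1 12.6 5.5 -25.4 0 0.3 14;1 12.6 5.5 -25.4 0 0.3 14;0.3 12.6 5.5 -25.4 0 0.3 14;0.3 12.6 5.5 -25.4 0 0.3 14;0.3 12.6 5.5 -25.4 0 0.3 14;0.3 12.6 5.5 -25.4 0 0.3 14;0.3 12.6 5.5 -25.4 0 0.3 14'; python3 -m inch '0.3 0 0 0 0 0 0;0.3 0 0 0 0 0 0;0.3 0 0 0 0 0 0;0.3 0 0 5 0 0 0;0.3 0 0 11 0 0 0;0.3 0 0 17 0 0 0;0.3 0 0 23 0 0 0;0.3 0 0 28 0 0 0;0.3 0 0 28 0 0 0'; python3 -c "
from h import *
go(.4534,-.1086,.29,-113.2)"
```

```text
t: 29.9
eef_pos: [0.581, 0.2368, 0.0066]
ee_rot: [3.141, 0.0, -1.328]
force: [-0.9, -1.0, 4.4]
width: 0.0436
t: 31.02
eef_pos: [0.5827, 0.2377, 0.2916]
ee_rot: [-3.134, 0.003, -1.328]
force: [0.3, 0.5, -2.0]
width: 0.0434
shift cm [-12.93 -34.63  -0.16] rot [ -0.1   0.5 -37.1]
```

```bash
python3 -m inch '0.3 -1.9 -5 0 0 0 -6;0.3 -3.8 -10 0 0 0 -12;0.3 -5.7 -15 0 0 0.2 -18;0.3 -7.6 -20 0 0 0.3 -24;0.3 -9.5 -25 0 0 0.4 -30;0.3 -11.4 -30 0 -0.1 0.5 -35;0.3 -12.9 -34.6 0 -0.1 0.5 -37.1;0.3 -12.9 -34.6 0 -0.1 0.5 -37.1;0.3 -12.9 -34.6 0 -0.1 0.5 -37.1'
python3 - <<'E'
from h import *
f=held2(.0174); save(f,"w10.png",(180,40,400,260),3)
E
```

```text
t: 32.15
eef_pos: [0.4534, -0.1083, 0.2909]
ee_rot: [3.14, 0.001, -1.976]
force: [-0.4, 0.4, -0.5]
width: 0.0433
front [0.0484 0.0487 0.0487 0.0487 0.0496 0.0487] jaw -0.021 0.0219 pose [ 0.4536 -0.1079  0.291 ] yaw -113.15
target TCP [ 0.5421 -0.1461]
shift cm [ 8.84 -3.82 -8.1 ] rot [-0.1 -0.1 -0. ]
```

```bash
python3 -m inch '0.3 5 -2.1 0 0 0 0;0.3 8.95 -3.87 0 0 0 0;0.3 8.95 -3.87 -3 0 0 0;0.3 8.95 -3.87 -7 0 0 0;0.3 8.95 -3.87 -8 0 0 0;0.3 8.95 -3.87 -8 0 0 0'; python3 -m inch '0.3 0 0 -1 0 0 0;0.3 0 0 -2 0 0 0;0.3 0 0 -3.5 0 0 0;0.3 0 0 -3.5 0 0 0;0.3 0 0 -3.5 0 0 0'
```

```text
t: 32.95
eef_pos: [0.5435, -0.146, 0.211]
ee_rot: [3.139, -0.0, -1.973]
force: [-0.4, 0.2, -0.5]
width: 0.0437
t: 33.58
eef_pos: [0.5438, -0.1461, 0.176]
ee_rot: [3.14, -0.0, -1.973]
force: [3.1, -0.9, -1.9]
width: 0.0437
```

```bash
python3 -m inch '0.3 0.05 0 -1 0 0 0;0.3 0.05 0 -2 0 0 0;0.3 0.05 0 -3 0 0 0;0.3 0.05 0 -4 0 0 0;0.3 0.05 0 -4.8 0 0 0;0.3 0.05 0 -5 0 0 0;0.3 0.05 0 -5 0 0 0;0.3 0.05 0 -5 0 0 0'
```

```text
t: 34.58
eef_pos: [0.5445, -0.1462, 0.1272]
ee_rot: [3.14, -0.0, -1.973]
force: [-0.9, 0.5, 8.1]
width: 0.0437
```

```bash
python3 -m inch '0.3 0 0 0 0 0 0;1 0 0 0 0 0 0;1 0 0 0 0 0 0;1 0 0 0 0 0 0;1 0 0 4 0 0 0;1 0 0 10 0 0 0;1 -4.5 1.9 15 0 0 0;1 -9.0 3.85 16.3 0 0 0;1 -9.0 3.85 16.3 0 0 0;1 -9.0 3.85 16.3 0 0 0'
python3 - <<'E'
from h import *
f=grab("wrist"); overlay(f,"w11.png",np.array([.5453,-.148]),-23.2,(180,10,400,260),3)
a=cv2.imread("pics/w9.png")[40:420,190:415];b=cv2.imread("pics/w11.png")[30:430,180:425]
print(cv2.minMaxLoc(cv2.matchTemplate(cv2.cvtColor(b,6),cv2.cvtColor(a,6),cv2.TM_CCOEFF_NORMED)))
E
python3 -m inch '1 0 6 0 0 0 4;1 0 12 0 0 0 8;1 0 18 0 0 0 12;1 0 24 0 0 0 16;1 0 30 -2 0 0 20;1 0 34 -3 0 0 23;1 0 37 -3 0 0 23;1 0 37 -3 0 0 23;1 0 37 -3 0 0 23'
python3 - <<'E'
from h import *
np.set_printoptions(precision=3,suppress=True)
f,o=blocks(); save(f,"w12.png")
s=telemetry.get_state();print(s["t"],s["eef_pos"],s["ee_rot"])
for b in o:
    print(np.round(b[:6],3),b[6].round(),np.round(b[7]))
    if b[6][0]<100: go(b[0],b[1],.006,b[4]-90)
cv2.imwrite("pics/c1.png",np.hstack([cv2.resize(cv2.imread("pics/w11.png"),(343,390)),cv2.imread("pics/w12.png")[:390,:450]]))
E
```

```text
t: 35.83
eef_pos: [0.4545, -0.1076, 0.2903]
ee_rot: [3.141, 0.0, -1.973]
force: [0.3, -0.6, 0.5]
width: 0.0876
(0.47166094183921814, 0.943710207939148, (0, 20), (10, 7))
t: 37.0
eef_pos: [0.4549, 0.2619, 0.2585]
ee_rot: [3.138, -0.003, -1.572]
force: [-0.1, -0.1, 0.6]
width: 0.0876
37.1 [0.455 0.262 0.259] [ 3.139 -0.001 -1.573]
[ 0.36   0.458 36.33  31.559  2.411  0.85 ] [144.  43.  43.] [128. 237. 151. 261.]
[  0.593   0.495  97.757  50.879 -69.401   0.84 ] [128.  68.  43.] [ 69.  52. 136. 109.]
[ 0.533  0.371 90.85  49.934 -7.276  0.66 ] [45. 44. 44.] [168.  80. 216. 160.]
shift cm [  7.77  10.98 -25.33] rot [ 0.1 -0.1 -7.2]
[  0.451   0.512  97.99   51.657 -40.167   0.61 ] [184. 104.  61.] [ 74. 150. 125. 218.]
```

View pics/c1.png

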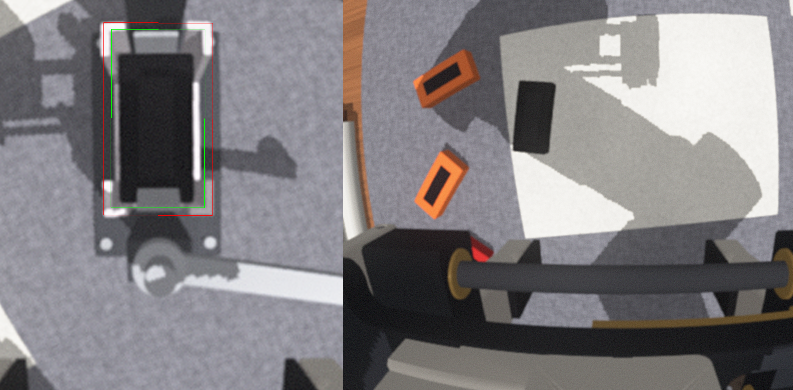

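On the left, the third block's upper (+x) leaf doesn't clearly overlap the block, so I'll enlarge it. On the right, one black block is left at (535,117) and the orange ones are to its left.

```bash
python3 -c "
import cv2,numpy as np
a=cv2.imread('pics/w9.png')[30:430,170:430];b=cv2.imread('pics/w11.png')[20:420,170:430]
cv2.imwrite('pics/c2.png',cv2.resize(np.hstack([a,b]),None,fx=1.4,fy=1.4))"
```

```text
(no output)
```

View pics/c2.png

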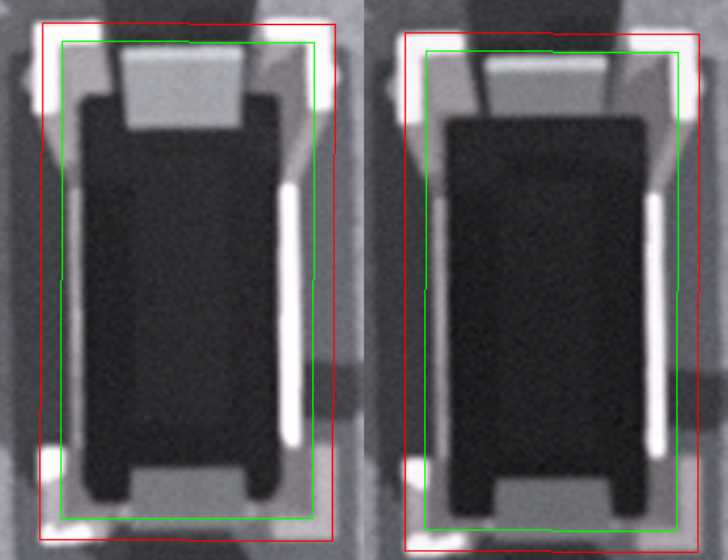

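The third block is caught at its -x end only: its +x end (right panel, top) sits proud of the leaf. I'll press that end down with closed fingers.

```bash
python3 -m inch '0 1.5 -6 0 0 0 -4;0 3 -12 0 0 0 -8;0 4.5 -18 0 0 0 -12;0 6 -24 0 0 0 -16;0 7.5 -30 0 0 0 -20;0 9 -36 0 0 0 -23;0 10.5 -41.7 0 0 0 -23.1;0 10.7 -41.7 0 0 0 -23.1;0 10.7 -41.7 -4 0 0 -23.1;0 10.7 -41.7 -6 0 0 -23.1;0 10.7 -41.7 -6 0 0 -23.1' 30; python3 -c "
from h import *
go(.5618,-.1551,.146,-113.2)"
```

```text
t: 38.48
eef_pos: [0.5606, -0.1555, 0.198]
ee_rot: [3.137, -0.002, -1.976]
force: [-0.1, -0.6, 0.5]
width: 0.0002
shift cm [ 0.12  0.04 -5.2 ] rot [ 0.  -0.3  0. ]
```

```bash
python3 -m inch '0 0.1 0 -1 0 -0.3 0;0 0.1 0 -2 0 -0.3 0;0 0.1 0 -3 0 -0.3 0;0 0.1 0 -4 0 -0.3 0;0 0.1 0 -4.6 0 -0.3 0;0 0.1 0 -4.6 0 -0.3 0';  python3 -m inch '0 0 0 -0.4 0 0 0;0 0 0 -0.8 0 0 0;0 0 0 -1 0 0 0;0 0 0 -1 0 0 0'
```

```text
t: 39.22
eef_pos: [0.5616, -0.1555, 0.1516]
ee_rot: [3.141, -0.001, -1.976]
force: [0.0, 0.3, -0.1]
width: 0.0005
t: 39.72
eef_pos: [0.5629, -0.156, 0.1442]
ee_rot: [-3.138, -0.0, -1.975]
force: [-3.1, 0.5, 13.0]
width: 0.0006
```

```bash
cat >> h.py <<'E'
def leafcheck(name,C=(.5453,-.148),myaw=-23.2):
    f=grab("wrist"); a=np.radians(myaw);X=np.array([np.cos(a),np.sin(a)]);Y=np.array([-X[1],X[0]])
    g=np.array(f["pixels"]).astype(float).max(2); C=np.array(C)
    for sx in(1,-1):
        r=[]
        for y in(-.018,-.016,-.005,0,.005,.016,.018):
            for x in np.arange(.02,.06,.0003):
                u,v=np.round(proj(f,[*(C+sx*x*X+y*Y),.150])).astype(int)
                if g[v,u]>62: break
            r.append(round(x*1000,1))
        print("end %+d"%sx,"dark until mm at y=-18,-16,-5,0,5,16,18:",r)
    overlay(f,name,C,myaw,(180,10,400,260),3); return f
E
python3 -m inch '0 0 0 3 0 0 0;0.5 0 0 9 0 0 0;1 -5.4 2.4 13 0 0 0;1 -10.7 4.8 14.6 0 0 0;1 -10.7 4.8 14.6 0 0 0;1 -10.7 4.8 14.6 0 0 0'
python3 - <<'E'
from h import *
leafcheck("w13.png")
a=cv2.imread("pics/w9.png")[40:420,190:415];b=cv2.imread("pics/w13.png")[20:440,170:435]
print(cv2.minMaxLoc(cv2.matchTemplate(cv2.cvtColor(b,6),cv2.cvtColor(a,6),cv2.TM_CCOEFF_NORMED)))
E
```

```text
t: 40.48
eef_pos: [0.456, -0.1078, 0.2909]
ee_rot: [-3.137, 0.001, -1.975]
force: [-0.3, 0.1, 0.0]
width: 0.0449
end +1 dark until mm at y=-18,-16,-5,0,5,16,18: [np.float64(43.1), np.float64(44.3), np.float64(37.1), np.float64(37.1), np.float64(37.1), np.float64(44.0), np.float64(43.1)]
end -1 dark until mm at y=-18,-16,-5,0,5,16,18: [np.float64(45.5), np.float64(45.5), np.float64(38.0), np.float64(38.0), np.float64(38.0), np.float64(45.5), np.float64(45.5)]
(0.2440837323665619, 0.9585528373718262, (0, 0), (22, 26))
```

Both leaves now overlap the block (dark to 37–38 mm mid, 44–45 mm at the sides), so three are caught. Now the last block, at (0.533,0.371).

```bash
python3 -m inch '1 1 6 0 0 0 2;1 2 12 0 0 0 4;1 3 18 0 0 0 6;1 4 24 -1 0 0 8;1 5 30 -3 0 0 10;1 6 36 -5 0 0 12;1 7 42 -8 0 0 14;1 7.7 47.9 -11 0 0 16;1 7.7 47.9 -11 0 0 16;1 7.7 47.9 -11 0 0 16'
python3 - <<'E'
from h import *
np.set_printoptions(precision=3,suppress=True)
f,o=blocks(); s=telemetry.get_state();print(s["t"],s["eef_pos"],s["ee_rot"])
for b in o:
    if b[6][0]<100: print(np.round(b[:6],3),np.round(b[7])); go(b[0],b[1],.006,b[4]-90)
go(.533,.371,.006,-97.3)
E
```

```text
t: 41.78
eef_pos: [0.5335, 0.371, 0.1775]
ee_rot: [-3.14, -0.004, -1.696]
force: [0.5, 0.2, 0.0]
width: 0.0877
41.875 [0.534 0.37  0.18 ] [-3.138 -0.001 -1.697]
[ 0.534  0.373 90.018 43.892 -7.156  0.95 ] [251. 147. 299. 238.]
shift cm [  0.02   0.27 -17.4 ] rot [0.1 0.2 0.1]
shift cm [ -0.09   0.08 -17.4 ] rot [ 0.1  0.2 -0.1]
```

```bash
python3 -m inch '1 0.1 0.2 -5 0 0.2 0;1 0.1 0.2 -10 0 0.2 0;1 0.1 0.2 -15 0 0.2 0;1 0.1 0.2 -17.3 0 0.2 0;1 0.1 0.2 -17.3 0 0.2 0;0.3 0.1 0.2 -17.3 0 0.2 0;0.3 0.1 0.2 -17.3 0 0.2 0;0.3 0.1 0.2 -17.3 0 0.2 0;0.3 0.1 0.2 -17.3 0 0.2 0;0.3 0.1 0.2 -17.3 0 0.2 0;0.3 0.1 0.2 -17.3 0 0.2 0' 45; python3 -m inch '0.3 0 0 0 0 0 0;0.3 0 0 0 0 0 0;0.3 0 0 5 0 0 0;0.3 0 0 11 0 0 0;0.3 0 0 17 0 0 0;0.3 0 0 23 0 0 0;0.3 0 0 28.5 0 0 0;0.3 0 0 28.5 0 0 0'; python3 -c "
from h import *
go(.4534,-.1086,.29,-113.2)"
```

```text
t: 43.25
eef_pos: [0.5349, 0.3724, 0.0072]
ee_rot: [-3.141, -0.001, -1.696]
force: [-1.2, -0.3, 2.1]
width: 0.0436
t: 44.25
eef_pos: [0.5365, 0.3736, 0.2978]
ee_rot: [-3.136, 0.006, -1.696]
force: [-1.2, 0.9, -2.3]
width: 0.0437
shift cm [ -8.31 -48.22  -0.78] rot [ -0.2   0.4 -16. ]
```

```bash
python3 -m inch '0.3 -1 -6 0 0 0 -2;0.3 -2 -12 0 0 0 -4;0.3 -3 -18 0 0 0 -6;0.3 -4 -24 0 0 0.2 -8;0.3 -5 -30 0 0 0.3 -10;0.3 -6 -36 -0.2 -0.1 0.4 -12;0.3 -7 -42 -0.5 -0.2 0.4 -14;0.3 -8.3 -48.2 -0.8 -0.2 0.4 -16;0.3 -8.3 -48.2 -0.8 -0.2 0.4 -16;0.3 -8.3 -48.2 -0.8 -0.2 0.4 -16'
python3 - <<'E'
from h import *
f=held2(.0168); save(f,"w14.png",(180,40,400,260),3)
E
```

```text
t: 45.5
eef_pos: [0.4532, -0.1086, 0.2891]
ee_rot: [3.141, 0.001, -1.977]
force: [1.0, 0.8, -1.2]
width: 0.0441
front [0.0463 0.0466 0.046  0.046  0.046  0.046 ] jaw -0.0201 0.0225 pose [ 0.4535 -0.108   0.2892] yaw -113.18
target TCP [ 0.5449 -0.1465]
shift cm [ 9.14 -3.85 -7.92] rot [-0.1 -0.  -0. ]
```

```bash
python3 -m inch '0.3 5 -2.1 0 0 0 0;0.3 9.3 -3.92 0 0 0 0;0.3 9.3 -3.92 -3 0 0 0;0.3 9.3 -3.92 -7 0 0 0;0.3 9.3 -3.92 -7.9 0 0 0;0.3 9.3 -3.92 -7.9 0 0 0'; python3 -m inch '0.3 0 0 -1 0 0 0;0.3 0 0 -2 0 0 0;0.3 0 0 -3.5 0 0 0;0.3 0 0 -3.5 0 0 0;0.3 0 0 -3.5 0 0 0'
```

```text
t: 46.3
eef_pos: [0.5469, -0.1464, 0.2105]
ee_rot: [3.14, 0.0, -1.974]
force: [0.4, -0.1, -0.8]
width: 0.0436
t: 46.92
eef_pos: [0.5473, -0.1466, 0.1754]
ee_rot: [3.141, 0.0, -1.974]
force: [4.3, -4.9, -2.8]
width: 0.0436
```

```bash
python3 -m inch '0.3 0.05 -0.05 -1 0 0 0;0.3 0.05 -0.05 -2 0 0 0;0.3 0.05 -0.05 -3 0 0 0;0.3 0.05 -0.05 -4 0 0 0;0.3 0.05 -0.05 -4.8 0 0 0;0.3 0.05 -0.05 -5.1 0 0 0;0.3 0.05 -0.05 -5.1 0 0 0;0.3 0.05 -0.05 -5.1 0 0 0'
```

```text
t: 47.92
eef_pos: [0.5492, -0.1473, 0.1261]
ee_rot: [-3.139, 0.001, -1.973]
force: [1.4, -1.5, 9.9]
width: 0.0435
```

Now I'll release, rise and check the leaves.

```bash
python3 -m inch '0.3 0 0 0 0 0 0;1 0 0 0 0 0 0;1 0 0 0 0 0 0;1 0 0 0 0 0 0;1 0 0 4 0 0 0;1 0 0 10 0 0 0;1 -4.5 1.9 15 0 0 0;1 -9.3 3.95 16.4 0 0 0;1 -9.3 3.95 16.4 0 0 0;1 -9.3 3.95 16.4 0 0 0'
python3 - <<'E'
from h import *
leafcheck("w15.png")
E
```

```text
t: 49.18
eef_pos: [0.4562, -0.1076, 0.2903]
ee_rot: [-3.138, 0.001, -1.973]
force: [0.6, -0.4, -0.1]
width: 0.0879
end +1 dark until mm at y=-18,-16,-5,0,5,16,18: [np.float64(44.9), np.float64(45.8), np.float64(37.7), np.float64(37.7), np.float64(36.8), np.float64(45.8), np.float64(45.8)]
end -1 dark until mm at y=-18,-16,-5,0,5,16,18: [np.float64(43.7), np.float64(43.7), np.float64(38.3), np.float64(38.3), np.float64(38.3), np.float64(44.6), np.float64(44.6)]
```

View pics/w15.png

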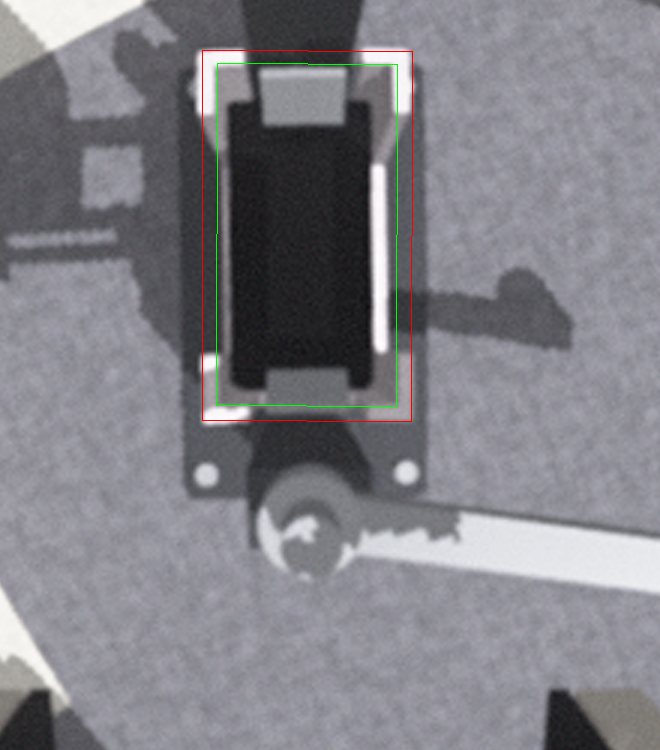

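All four are caught (leaf feet at crop (303,97) and (305,385) over the block). Now back to the knob.

```bash
python3 -m inch '1 0 -1 1 0 0 -10;1 0 -2 1 0 0 -20;1 -1 -4 1 0 0 -30;1 -2 -6 1 0 0 -40;1 -3 -8 1 0 0 -50;1 -4 -10 1 0 0 -60;1 -5 -12 1 0 0 -70;1 -6 -14 1 0 0 -80;1 -6.5 -16.2 1 0 0 -90;1 -6.5 -16.2 1 0 0 -96.6;1 -6.5 -16.2 1 0 0 -96.6'
python3 - <<'E'
from h import *
s=telemetry.get_state();print(s["eef_pos"],s["ee_rot"])
f=grab("wrist")
for d in pinpoint("wrist","knob")[:2]: print(d["p"],d["location"],atz(f,*d["location"],.224))
go(.3905,-.27,.211,150.3)
E
```

```text
t: 50.6
eef_pos: [0.3915, -0.2704, 0.2983]
ee_rot: [-3.139, -0.002, 2.624]
force: [-0.8, 0.5, -0.3]
width: 0.0878
[ 0.39148559 -0.2703826   0.29833923] [-3.13867260e+00 -2.18579152e-03  2.62365050e+00]
0.83 [281.5, 216.2] [ 0.38828058 -0.27001857  0.224     ]
0.65 [222.1, 110.7] [ 0.38643787 -0.35897261  0.224     ]
shift cm [-0.11 -0.01 -8.78] rot [ 0.1 -0.1 -0.2]
```

```bash
python3 -m inch '1 -0.1 0 -4 0 0 0;1 -0.1 0 -8 0 0 0;1 -0.1 0 -8.8 0 0 0;1 -0.1 0 -8.8 0 0 0;0.1 -0.1 0 -8.8 0 0 0;0.1 -0.1 0 -8.8 0 0 0;0.1 -0.1 0 -8.8 0 0 0;0.1 -0.1 0 -8.8 0 0 0;0.1 -0.1 0 -8.8 0 0 0;0.1 -0.1 0 -8.8 0 0 0;0.1 -0.1 0 -8.8 0 0 0;0.1 -0.1 0 -8.8 0 0 0' 20; python3 -m inch '0.1 0 0 0 0 0 0;0.1 0 0 1.5 0 0 0;0.1 0 0 3 0 0 0;0.1 0 0 3 0 0 0;0.1 0 0 3 0 0 0'
python3 - <<'E'
from h import *
s=telemetry.get_state();p=np.array(s["eef_pos"])[:2];print(np.degrees(s["ee_rot"]))
P=np.array([.4776,-.1186]); r=p-P;print(np.hypot(*r),np.degrees(np.arctan2(r[1],r[0])))
q=np.array([.6378,-.187])-P;print(np.hypot(*q),np.degrees(np.arctan2(q[1],q[0])))
for a in range(8,105,8):
    t=np.radians(a); R=np.array([[np.cos(t),-np.sin(t)],[np.sin(t),np.cos(t)]]); print(a,np.round((R@r-r)*100,1))
E
```

```text
t: 52.2
eef_pos: [0.3905, -0.27, 0.2108]
ee_rot: [-3.139, -0.001, 2.627]
force: [0.1, -0.6, 0.2]
width: 0.0234
t: 52.82
eef_pos: [0.3905, -0.2698, 0.2408]
ee_rot: [-3.139, -0.001, 2.626]
force: [1.2, 2.3, -2.5]
width: 0.0234
[-1.79872722e+02 -6.00824465e-02  1.50486953e+02]
0.17445584904256267 -119.94464446821667
0.17419127417870278 -23.120848662424713
8 [ 2.2 -1.1]
16 [ 4.5 -1.8]
24 [ 6.9 -2.2]
32 [ 9.3 -2.3]
40 [11.8 -2.1]
48 [14.1 -1.5]
56 [16.4 -0.6]
64 [18.5  0.7]
72 [20.4  2.2]
80 [22.1  3.9]
88 [23.5  5.9]
96 [24.7  8. ]
104 [25.5 10.3]
```

```bash
python3 -m inch '0.1 2.2 -1.1 0 0 0 8;0.1 4.5 -1.8 0 0 0 16;0.1 6.9 -2.2 0 0 0 24;0.1 9.3 -2.3 0 0 0 32;0.1 11.8 -2.1 0 0 0 40;0.1 14.1 -1.5 0 0 0 48;0.1 16.4 -0.6 0 0 0 56;0.1 18.5 0.7 0 0 0 64;0.1 20.4 2.2 0 0 0 72;0.1 22.1 3.9 0 0 0 80;0.1 23.5 5.9 0 0 0 88;0.1 24.7 8 0 0 0 96'; python3 -m inch '0.1 0 0 0 0 0 0;0.1 0 0 0 0 0 0'
python3 - <<'E'
from h import *
go(.6378,-.187,.2108,-113.2)
f=grab("wrist"); save(f,"w16.png")
for d in pinpoint("wrist","keeper")[:2]: print(d["p"],d["location"],atz(f,*d["location"],.192))
E
```

```text
t: 54.32
eef_pos: [0.6365, -0.1891, 0.2392]
ee_rot: [3.14, -0.002, -1.977]
force: [-5.9, 2.4, -1.4]
width: 0.0236
t: 54.58
eef_pos: [0.6361, -0.1893, 0.2384]
ee_rot: [3.138, -0.003, -1.978]
force: [-1.3, 0.8, -2.0]
width: 0.0236
shift cm [ 0.17  0.23 -2.76] rot [ 0.1 -0.2  0.2]
```

```bash
python3 -m inch '0.1 0.17 0.25 0 0 0 0;0.1 0.17 0.25 0 0 0 0;0.1 0.17 0.25 -1 0 0 0;0.1 0.17 0.25 -2 0 0 0;0.1 0.17 0.25 -2.8 0 0 0;0.1 0.17 0.25 -2.8 0 0 0;0.1 0.17 0.25 -2.8 0 0 0'
```

```text
t: 55.55
eef_pos: [0.6372, -0.187, 0.2108]
ee_rot: [3.138, -0.003, -1.979]
force: [-6.9, 0.2, -1.2]
width: 0.0235
```

```bash
python3 -m inch '0.1 0 0 0 0 0 0;1 0 0 0 0 0 0;1 0 0 0 0 0 0;1 0 0 0 0 0 0;1 0 0 0 0 0 0;1 0 0 4 0 0 0;1 -3 1.5 9 0 0 0;1 -7 4 14 0 0 0;1 -11 7 15 0 0 0;1 -11 9 15 0 0 0;1 -11 9 15 0 0 0'
python3 - <<'E'
from h import *
s=telemetry.get_state();print(s["t"],s["eef_pos"],s["force"])
f=grab("wrist"); save(f,"w17.png",(180,30,460,260),2.5)
L={}
for k,z in {"pivot":.199,"knob":.224,"keeper":.192}.items():
    for d in pinpoint("wrist",k)[:1]: L[k]=atz(f,*d["location"],z); print(k,d["p"],d["location"],L[k].round(4))
for k in("knob","keeper"):
    r=L[k]-L["pivot"]; print(k,np.hypot(*r[:2]),np.degrees(np.arctan2(r[1],r[0])))
g=grab("scene"); save(g,"s2.png",(190,140,300,230),3)
a=cv2.imread("pics/w17.png");b=cv2.imread("pics/s2.png");b=cv2.resize(b,(int(b.shape[1]*a.shape[0]/b.shape[0]*.6),a.shape[0]*6//10))
c=cv2.resize(a,(int(a.shape[1]*.6),a.shape[0]*6//10));cv2.imwrite("pics/c3.png",np.hstack([c,b])); print(np.hstack([c,b]).shape)
E
```

```text
t: 56.92
eef_pos: [0.527, -0.096, 0.3619]
ee_rot: [3.14, -0.001, -1.977]
force: [0.2, -0.1, 0.4]
width: 0.0875
56.925 [ 0.52701799 -0.09601825  0.36188335] [ 0.23121161 -0.14210098  0.42167113]
pivot 0.83 [317.9, 224.6] [ 0.4778 -0.1193  0.199 ]
knob 0.96 [325.8, 49.4] [ 0.6361 -0.1894  0.224 ]
keeper 0.65 [316.0, 80.4] [ 0.6149 -0.1743  0.192 ]
knob 0.1731299215536449 -23.909590775228644
keeper 0.1477467216340378 -21.89082992725377
(345, 841, 3)
```

View pics/c3.png

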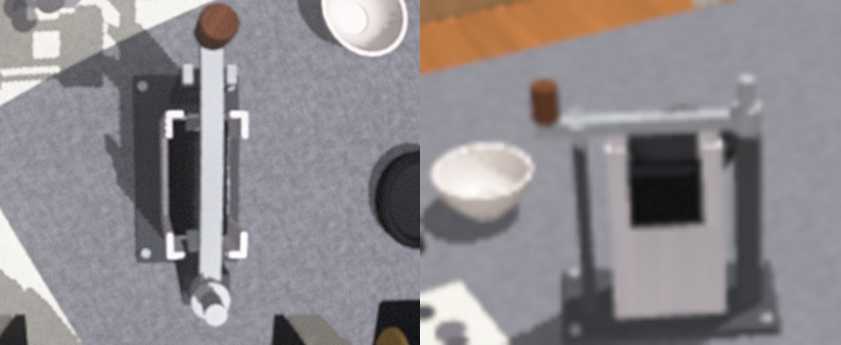

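The bar lies between the keeper prongs (left panel: prongs at 188 and 232, bar centre 211). It's level just over the rim, and the blocks show flat in the column. The fingers are clear, so I'm handing in.

```bash
python3 -c "
from h import *
print(arm.job_done())"
```

```text
the job is handed in; nothing more can be done
None
```

The job is handed in at about 57 s of the 210 s allowed. All four black blocks that lay on the paper are in the magazine and the latch bar is back in the keeper; no verdict was reported.

- **Sequence:** I lifted the bar by its knob and swung it about 96° aside, then pressed in the blocks one at a time. Afterwards I swung the bar back and lowered it into the notch.
- **Third block:** its first press failed. The +x end stayed above its leaf, so I pressed that end down with closed fingers, and a re-check showed both leaves over it.
- **Knocked block:** one block was shoved a few centimetres aside during the run. I found it again with the wrist camera and picked it up from its new place.
- **Last checks:** both leaf feet lay over the top block and it was centred within about 1 mm. The bar sat midway between the prongs, at the same knob height as when it was at rest (0.211 m). The gripper was open and clear of everything.
- **Disagreement:** the bar angle measured from pivot to knob (-23.9°) and from pivot to keeper (-21.9°) differ by 0.035 rad. That is within the networks' error and inside the 0.06 rad limit.
- **Bystanders:** the robot never came near the inkstone, bowl or paperweight. I did not measure their positions again at the end.

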